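# Clip a spice shelf onto its slotted rack

## Robot

A 6-joint arm with a two-finger parallel gripper is mounted at the origin on a cart in front of the work surface, level with it; the furniture and walls round the work are solid. World frame = base frame: x ahead of the robot, y to its left, z up, the work surface at z = 0. Lengths are in mm, angles in rad, forces in N, time in s.
With the tool pointing down it reaches from about 300 to 875 mm from the base axis. Payload 4.2 kg.
Tool frame: the origin (TCP) lies at the very end of the fingers, on their centre line; the grasp point (between the pads) lies 19 mm behind it (r.grasp_offset is the distance from the TCP to the grasp point, in mm); z points along the fingers, y is the line along which they close (so a half turn about z gives the same grasp; the last joint's range is limited). The gripper opens to 85 mm and grips with 20 to 120 N. Pads are 22 mm wide; open, the fingers measure 114 mm over their backs; the gripper's body (76 mm by 85 mm) begins 54 mm behind the grasp point. The pads swing forward as they close: fully open they stand 13 mm farther back than shut.
Start: joints at [1.18, 0.32, 1.565, -0, 1.257, -0.02], TCP at [208.36, 535.936, 231.338] pointing down, gripper open.
Joint ranges: [-3.11, 3.11], [-0.84, 2.01], [0.21, 2.61], [-1.34, 4.49], [0.05, 2.63], [-2.56, 2.56]. Speed limits (rad/s): [2.57, 2.57, 3.14, 3.14, 3.14, 3.14].

## Interface

Orientations are given as a rotation vector (axis times angle).
In Python, from bench import r gives the robot as it stands.
- The arm moves only by the tool jog_arm, called after "Call:" as a command line: name --argument value ..., lists and objects as JSON in quotes. Schema: {"type":"object","properties":{"ticks":{"type":"array","items":{"type":"object","properties":{"finger_gap":{"type":"number"},"x":{"type":"number"},"y":{"type":"number"},"z":{"type":"number"},"wx":{"type":"number"},"wy":{"type":"number"},"wz":{"type":"number"}},"additionalProperties":false,"required":["finger_gap"]},"minItems":1,"maxItems":10},"clamp_n":{"type":"number"},"only":{"type":"string"},"quiet":{"type":"boolean"},"lines":{"type":"string"}},"required":["ticks"],"additionalProperties":false}. ticks is a list of rows, 1 to 10 of them, each an object with the fields finger_gap (the opening from 0.0 (shut) to 1.0 (fully open)), x, y, z (the shift in shares of the most that a row can go, 1 being 50 mm), wx, wy, wz (a rotation vector in a scale on which 1.0 is pi rad); a field left out counts as zero (the opening has to be given); each row shifts and turns the commanded pose from where the row before left it, along the tool's axes as they then stand; what a row does not reach is not made up. A row lasts 1/10 s, in which the tool goes at most 50 mm and 0.15 rad, less where a joint would pass 70% of its speed; a pose out of reach is approached as far as the arm can. The fingers move at their own pace and stop on an object; clamp_n is the grip in N (left out, the last holds). Time passes only in rows, so rows that do not move let the fingers close. The tool returns the time, the measured TCP pose, the force, the opening and the grip force at its end. only (a regular expression) keeps the lines of the reply that match it, lines (a string "A,B") keeps lines A to B, and quiet returns only ok. Input that does not fit is refused with a message, and nothing moves.
- r.observe(): the state, without advancing time (a new reading comes with each control period).
- r.camera(name): name is "scene" or "top"; returns a dict with "pixels" (400x640x3 uint8, red, green, blue), "range_z" (400x640 float32, mm along the optical axis (not along the pixel's ray), 0 where there is no reading), "fx", "fy", "cx", "cy" (pixels), "extrinsics" (4x4, takes a point from camera to world coordinates). Camera axes: x right, y down, z forward; pixel columns grow to the right and rows downward; lengths in mm; the calibration is good to about 2 mm. A picture is of the moment at which its call begins.
- r.sign_off(): hands the job in; it is judged then, once.
The state is a dict: "clock": time; "joints": joint angles; "qd": joint speeds; "effort": joint torques, N m; "tcp_pos": TCP position; "ee_rot": TCP orientation; "force": force on the tool from outside, world axes, zero at the start; "ft_torque": the same for the moment, N m; "grip_width": opening from 0.0 (shut) to 1.0 (fully open); "finger_force": force on a finger pad.
Only numpy, scipy, OpenCV 4.12 (cv2) and the standard library are available. Lean on these libraries where they do the work, as an engineer would, in place of code of your own. Each camera call takes 0.05 s, during which the arm holds its last target. There are 200 camera calls.

## Task

Hang the loose spice shelf on the dark rack: hook both its claws into the upper pair of slots in the two uprights and press it down until the orange spring latch snaps out over the shelf's catch bar, so that it is locked fully home and level. Then stand the spice jar, the one alone in the open near the front of the worktop, upright on the tray of the locked shelf. Leave the honey jar, the red egg timer and the yellow cup where they are.

Things in the scene. Friction and masses are not known exactly. Their poses are not given: they have to be found in the camera images.
- rack: Dark steel rack, fixed to the worktop: base 115 x 190 x 12 mm and two upright slotted channels, 36 mm wide, 150 mm tall, centred at y = +50 and -50 mm. Origin on the worktop, midway between the uprights, in the plane of their front faces; z up, x to the rear. The front faces are the plane x = 0 and look to -x (to the robot); all the rest lies at x > 0. Front plate 4 mm thick, open behind.
- slot_left (a point): Middle of the lower edge of the upper slot in the left (+y) upright, on its front face: rack (0, 50, 100) mm. The slot is 12 mm wide and reaches 38 mm up from here. (The lower slot, z = 30 to 68 mm, is not used: too low for the shelf.)
- slot_right (a point): The same for the right (-y) upright: rack (0, -50, 100) mm.
- latch (a joint): Orange spring latch between the uprights, m: 0 = fully out towards the robot (rest), up to 0.012 as it is pushed back (+x). Spring 6 N at 0, plus 500 N/m. The catch bar, coming down on its sloped top, pushes it back some 3 to 7 mm; then it snaps out above the bar. That takes roughly 5 to 20 N downward on the shelf, more than the shelf's own weight.
- latch_tip (a point): Lower front edge of the latch nose, in the middle: rack (3, 0, 58) mm when out. The nose is 22 mm wide, flat below, sloped on top from here up to rack (10, 0, 71) mm.
- shelf: Loose spice shelf, 0.26 to 0.44 kg, standing level on the worktop: tray 120 (x) x 156 (y) mm, pale wood floor 4 mm thick, aluminium lips 16 mm high, back plate 74 mm high, a rib with a black grip bar along the middle. Origin: centre of the underside; x towards back plate and claws, z up. Locked home, its origin is at rack (-60, 0, 40) mm and its axes are parallel to the rack's.
- shelf_grip (a point): Middle of the top of the black rubber grip bar: shelf (0, 0, 66) mm. The bar is 12 mm wide (y), 110 mm long (x), 22 mm high. Grip it here from above with the fingers closing along the shelf's y; it may also be pressed on anywhere along its top.
- shelf_back (a point): Lower edge of the back plate's rear face, in the middle: shelf (60, 0, 0) mm. This face meets the uprights' front faces. To enter the upper slots the shelf must be 14 to 30 mm above its locked height (22 is the middle); it then goes straight to the rack's +x until this face meets the uprights, then straight down.
- claw_left (a point): Root of the left (+y) claw: shelf (60, 50, 60) mm, under its arm at the back plate; comes to rest on slot_left. Claws are 6 mm wide (3 mm play to each side). The arm is 8 mm high (z = 60 to 68) and reaches back to x = 72.5; from its end a finger hangs down to z = 46. Gap between finger and back plate 6.5 mm (8.5 mm at the tip).
- claw_right (a point): The same for the right (-y) claw: shelf (60, -50, 60) mm; comes to rest on slot_right.
- catch_bar (a point): Middle of the steel catch bar behind the back plate, 8 mm thick, 30 mm long along y: shelf (65, 0, 12) mm. Locked, its top is 2 mm below the latch nose. It works against the latch over the last 5 to 14 mm of the way down, depending on how close the shelf is to the uprights.
- bay_left (a point): Centre of the tray's left half, top of the floor: shelf (0, 40, 4) mm. A bay is about 70 mm wide (y) and 113 mm long (x).
- bay_right (a point): Centre of the tray's right half, top of the floor: shelf (0, -40, 4) mm. Either bay will do for the jar.
- jar: Spice jar, clear with a black lid and dark label, 41 mm diameter, 105 mm tall, 0.11 kg, upright; the lid (40 mm) is the top 21 mm. Origin: centre of the underside, z up.
- honey_jar: Bystander: glass jar with a red lid, 58 x 62 x 86 mm; origin under its centre.
- egg_timer: Bystander: red egg timer, 66 mm wide, 59 mm tall; origin under its centre.
- cup_yellow: Bystander: yellow cup, 91 x 112 x 88 mm, at the back left; origin under its centre.

How it is judged (in metres and radians):
On the way, in this order (a step that is already met when the one before it is completed fails the run):
1. the shelf's claws are home in the upper slots and the latch has snapped out over its catch bar (x of shelf in the frame of rack between -0.066 and -0.055 m and y of shelf in the frame of rack between -0.006 and 0.006 m and z of shelf in the frame of rack between 0.036 and 0.0435 m and angle between the x axis of shelf and the x axis of rack, either way round below 0.08 rad and angle between shelf's own z axis and vertical below 0.08 rad and value of joint latch below 0.003 m), for 0.2 s.
2. the jar stands upright on the tray of the locked shelf (all of step 1 and x of jar in the frame of shelf between -0.05 and 0.05 m and y of jar in the frame of shelf between -0.07 and 0.07 m and z of jar in the frame of shelf between 0 and 0.01 m and angle between jar's own z axis and vertical below 0.12 rad), for 0.2 s.
At the end, for the whole second after the job is handed in: Shelf origin at rack (-60, 0, 40) mm, within -6/+5 mm in x, 6 in y, -4/+3.5 in z, level and square within 0.08 rad, latch below 3 mm. Jar upright within 0.12 rad on the tray, within 50 mm (x) and 70 mm (y) of its middle and 0 to 10 mm above the shelf's underside. Both at rest (all of step 2 and linear speed of each of jar, shelf below 0.02 m/s); the robot touches nothing.
It fails at once if the honey jar, egg timer or yellow cup is moved by more than 30 mm (distance of any of honey_jar, egg_timer, cup_yellow from where it was at the start of the episode above 0.03 m).
It also fails if it takes over 64 s, if anything falls off the work surface, if the arm or the gripper's body presses on something with over 40 N, if the wrist force passes 120 N, or if a joint passes its speed limit or range.

## Working session

There is one attempt and no reset: what is moved stays moved. The work goes in short steps, Python scripts to look and compute and a tool call to move; the robot and the scene stay as the last step left them, time stands still between calls to the robot, and variables do not carry over. Pictures are saved under pics/ and viewed, at most 12 in all, crops included, and the job is handed in when it is done.

```bash
ls; mkdir -p pics
```

Create h.py:
```python
from bench import r
import numpy as np, cv2
def snap(n):
    c=r.camera(n); np.savez(f'{n}.npz',**c); return c
def load(n): return dict(np.load(f'{n}.npz'))
def world(c):
    z=c['range_z'].astype(float); v,u=np.mgrid[:z.shape[0],:z.shape[1]]
    p=np.stack([(u-c['cx'])/c['fx']*z,(v-c['cy'])/c['fy']*z,z,np.ones_like(z)],-1)
    w=(p@c['extrinsics'].T)[...,:3]; w[z==0]=np.nan; return w
```

Run:
```python
from h import *
o=r.observe(); print({k:np.round(v,3) for k,v in o.items()})
for n in('scene','top'):
    c=snap(n); cv2.imwrite(f'pics/{n}1.png',c['pixels'][...,::-1]); print(n,np.round(c['extrinsics'],2).tolist(),c['fx'])
```

```text
bench.py
pics
{'clock': np.float64(0.0), 'joints': array([ 1.18 ,  0.32 ,  1.566, -0.   ,  1.257, -0.02 ]), 'qd': array([-0.001, -0.001,  0.001,  0.   ,  0.001,  0.001]), 'effort': array([-0.0000e+00, -4.1554e+01, -2.3416e+01,  0.0000e+00,  8.0000e-03,
        0.0000e+00]), 'tcp_pos': array([208.181, 535.475, 230.472]), 'ee_rot': array([-5.790e-01, -3.087e+00,  3.000e-03]), 'force': array([ 0.691, -1.177,  0.007]), 'ft_torque': array([ 0.053, -0.008,  0.018]), 'finger_force': np.float64(0.0), 'grip_width': np.float64(1.001)}
scene [[0.95, 0.27, -0.14, 819.17], [0.3, -0.82, 0.49, -729.27], [0.01, -0.51, -0.86, 1311.69], [0.0, 0.0, 0.0, 1.0]] 443.19093133835116
top [[0.03, -0.99, 0.15, 426.19], [-1.0, -0.03, -0.01, -28.87], [0.01, -0.15, -0.99, 1345.31], [0.0, 0.0, 0.0, 1.0]] 378.8844566475583
```

View pics/scene1.png

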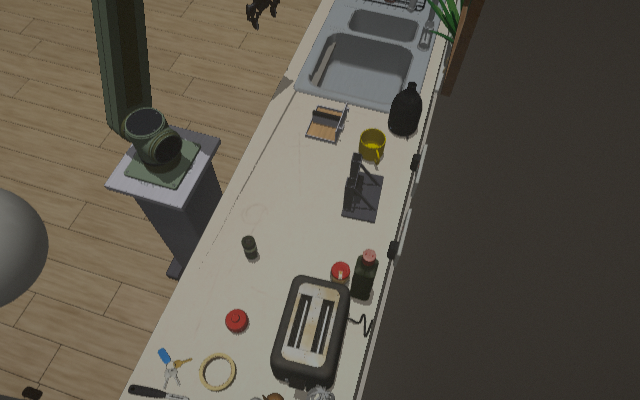

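View pics/top1.png

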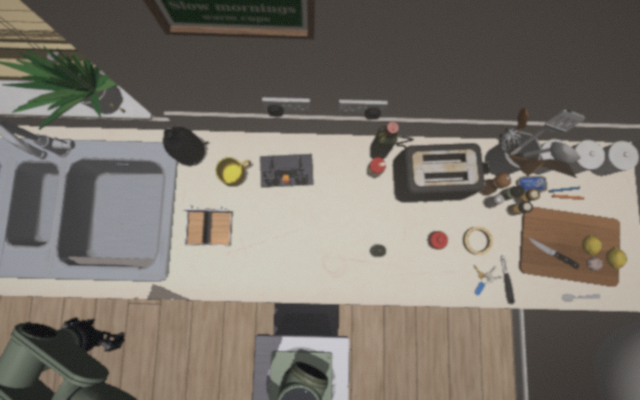

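The scene view shows the shelf at about (326,124), the rack at (363,190) and the jar at (250,247). In the top view they are at (208,227), (287,170) and (378,250). Next I'll crop the top view and measure from depth.

Run:
```python
from h import *
c=load('top'); w=world(c)
im=c['pixels'][140:265,175:395,::-1]; cv2.imwrite('pics/top2.png',cv2.resize(im,None,fx=3.6,fy=3.6,interpolation=cv2.INTER_CUBIC))
def rect(n,u0,u1,v0,v1,z0,z1):
    p=w[v0:v1,u0:u1].reshape(-1,3); p=p[(p[:,2]>z0)&(p[:,2]<z1)]
    (cx,cy),s,a=cv2.minAreaRect(p[:,:2].astype(np.float32)); print(n,len(p),'rect',np.round([cx,cy,*s,a],1),'mean',p.mean(0).round(1),'zmax',p[:,2].max().round(1))
rect('shelf all',180,240,200,250,5,120)
rect('shelf grip',180,240,200,250,55,72)
rect('shelf back',180,240,200,250,69,80)
rect('rack base',255,320,145,195,6,20)
rect('rack top',255,320,145,195,140,165)
rect('rack up',255,320,145,195,100,165)
rect('jar top',365,392,238,262,90,115)
rect('jar',365,392,238,262,10,115)
print('table',np.nanmedian(w[215:235,270:340,2]))
s=load('scene'); ws=world(s)
im=s['pixels'][90:260,230:400,::-1]; cv2.imwrite('pics/scene2.png',cv2.resize(im,None,fx=3.5,fy=3.5,interpolation=cv2.INTER_CUBIC))
w=ws
rect('s shelf all',300,352,98,148,5,120)
rect('s grip',300,352,98,148,55,72)
rect('s rack top',335,390,145,225,140,165)
rect('s rack base',335,390,145,225,6,20)
rect('s jar top',236,264,230,265,90,115)
print('table',np.nanmedian(ws[220:240,280:330,2]))
```

```text
shelf all 978 rect [519.6 339.4 174.5 208.2   3.2] mean [517.3 339.7  26.1] zmax 77.6
shelf grip 186 rect [545.6 327.4 135.2 127.9  34.3] mean [527.2 343.5  64.8] zmax 71.9
shelf back 74 rect [553.8 351.6 121.6 124.1  53.2] mean [559.7 341.1  72.7] zmax 77.6
rack base 1136 rect [724.5  70.6 174.6 229.5   3. ] mean [731.7  74.   12.1] zmax 19.8
rack top 122 rect [683.   74.   33.  133.6   4.4] mean [684.8  72.2 146.4] zmax 154.3
rack up 229 rect [687.6  74.8  44.2 134.6   5.2] mean [683.4  77.4 136. ] zmax 154.3
jar top 131 rect [ 445.  -243.1   35.6   38.2    1.6] mean [ 444.9 -242.6  104.3] zmax 109.7
jar 169 rect [ 445.8 -242.7   37.5   38.6    2.4] mean [ 444.7 -239.3   92. ] zmax 109.7
table 0.081627219295342
s shelf all 842 rect [506.2 350.9 199.3 245.6  17.7] mean [519.8 339.2  29.5] zmax 78.2
s grip 171 rect [548.9 324.9 136.5 130.3  35.2] mean [534.4 334.1  63.4] zmax 71.8
s rack top 134 rect [684.7  69.4  31.8 139.1   4.5] mean [685.4  69.  145.8] zmax 154.1
s rack base 1068 rect [720.  128.7 175.8 329.7  17.9] mean [738.1  69.4  11.3] zmax 19.8
s jar top 152 rect [ 447.2 -249.6   38.5   37.9   76.2] mean [ 448.1 -250.9  103.2] zmax 111.5
table -1.0974272513793721
```

View pics/top2.png

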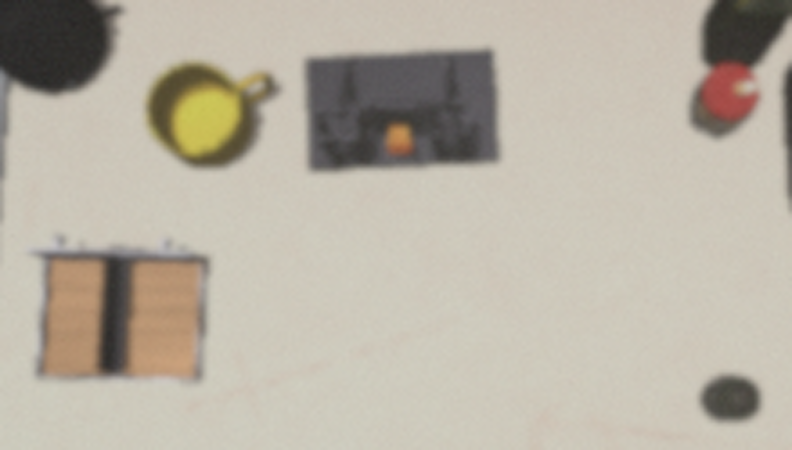

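View pics/scene2.png

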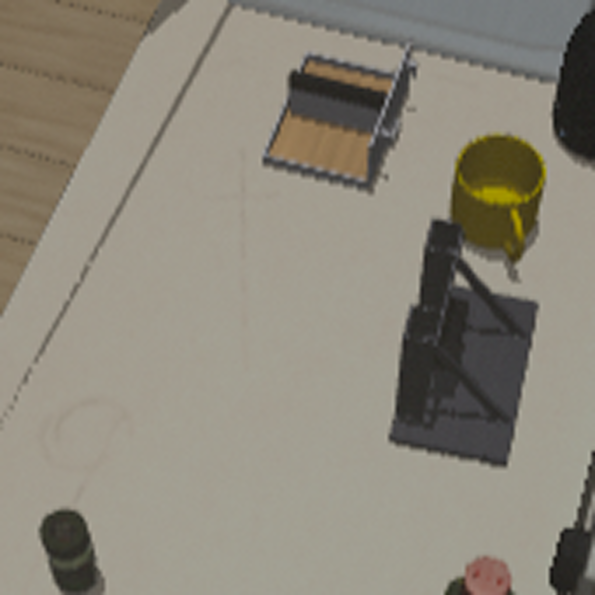

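The top crop shows rack base corners at about crop (310,169), (498,160), (492,50), (306,59). It also shows the grip bar around crop (117,255)–(112,376), and the jar at (730,398). Next I'll fit the poses.

Add to h.py:
```python
from scipy.optimize import minimize
def pts(w,x0,x1,y0,y1,z0,z1):
    p=w.reshape(-1,3); m=(p[:,0]>x0)&(p[:,0]<x1)&(p[:,1]>y0)&(p[:,1]<y1)&(p[:,2]>z0)&(p[:,2]<z1); return p[m]
def boxfit(p,L,W,guess):
    # best rect (L along x, W along y): maximise soft count of points inside minus penalty for outside
    def f(q):
        c,s=np.cos(q[2]/100),np.sin(q[2]/100); d=p[:,:2]-q[:2]
        a=np.abs(d@[c,s])-L/2; b=np.abs(d@[-s,c])-W/2
        return np.sum(np.minimum(np.maximum(np.maximum(a,b),0),6)**2)
    best=min((minimize(f,np.array(guess)+np.random.randn(3)*[4,4,3],method='Nelder-Mead') for _ in range(15)),key=lambda o:o.fun)
    return best.x*[1,1,.01],best.fun/len(p)
def pix(c,P):
    q=np.linalg.inv(c['extrinsics'])@np.r_[P,1]; return q[0]/q[2]*c['fx']+c['cx'],q[1]/q[2]*c['fy']+c['cy']
def onplane(c,u,v,z):
    d=c['extrinsics'][:3,:3]@[(u-c['cx'])/c['fx'],(v-c['cy'])/c['fy'],1]; o=c['extrinsics'][:3,3]; return (o+d*(z-o[2])/d[2]).round(1)
```

Run:
```python
from h import *
for n in('top','scene'):
    c=load(n);w=world(c); print(n)
    p=pts(w,640,830,-50,190,5,19); print('base',len(p),boxfit(p,115,190,[735,74,4]))
    p=pts(w,640,720,-20,170,142,156); print('uptop',len(p),'x rng',np.percentile(p[:,0],[2,50,98]),boxfit(p,24,136,[683,72,4]))
    p=pts(w,440,545,300,380,60,70); print('bar',len(p),boxfit(p,110,12,[517,340,4]),'z',np.median(p[:,2]))
    p=pts(w,540,600,250,430,69,80); print('back',len(p),np.median(p[:,2]),'line',np.polyfit(p[:,1],p[:,0],1),p[:,:2].min(0),p[:,:2].max(0))
    p=pts(w,400,500,-300,-200,99,110); print('jar',len(p),p.mean(0),(p.min(0)+p.max(0))/2)
c=load('top');w=world(c)
p=pts(w,655,700,-20,170,25,135);print('front',len(p))
for y0,y1 in((8,38),(108,138)):
    q=p[(p[:,1]>y0)&(p[:,1]<y1)];print(len(q),np.percentile(q[:,0],[10,30,50,70]).round(1))
for u,v in((310,169),(498,160),(492,50),(306,59)): print('corner',onplane(c,175+(u-1.3)/3.6,140+(v-1.3)/3.6,12))
```

```text
top
base 1193 (array([7.24460826e+02, 7.98196223e+01, 7.56586541e-02]), np.float64(2.133161639279669))
uptop 107 x rng [662.45880712 691.67923162 702.09484764] (array([6.82913682e+02, 7.42294033e+01, 8.11633186e-02]), np.float64(4.800527074293664))
bar 92 (array([5.01746271e+02, 3.41982150e+02, 1.53520468e-02]), np.float64(0.015926241261140894)) z 65.08984700998133
back 67 73.08709406988805 line [-1.56061615e-02  5.71169673e+02] [541.34977724 265.73545375] [576.7106031  418.83137142]
jar 121 [ 444.74688137 -243.65594815  104.9168558 ] [ 444.89195998 -243.86298464  104.71010295]
scene
base 1061 (array([7.25347360e+02, 7.04623981e+01, 8.51225144e-02]), np.float64(0.9254062694565189))
uptop 113 x rng [665.67490513 684.5087177  703.23376847] (array([6.84629940e+02, 6.99103195e+01, 8.25880538e-02]), np.float64(2.8858231602696556))
bar 62 (array([ 4.88295653e+02,  3.36097970e+02, -8.15086783e-04]), np.float64(0.08010793034958094)) z 64.42543463656523
back 38 72.45097055482302 line [-8.50005710e-03  5.71305347e+02] [560.73855703 261.03251167] [583.25939946 417.49113096]
jar 130 [ 446.91582013 -249.45801719  104.25612663] [ 447.09732482 -249.49260363  104.13269614]
front 291
61 [670.2 671.  671.9 672.7]
62 [662.5 663.3 664.  665. ]
corner [660.8 164.6  12. ]
corner [675.2 -21.4  12. ]
corner [787.6 -12.2  12. ]
corner [772.8 174.2  12. ]
```

Add to h.py:
```python
from scipy.spatial.transform import Rotation as Ro
def goto(x,y,z,yaw):
    o=r.observe(); R=Ro.from_rotvec(o['ee_rot'])
    c,s=np.cos(yaw),np.sin(yaw); T=Ro.from_matrix(np.array([[-c,-s,0],[-s,c,0],[0,0,-1]]).T)
    d=np.array([x,y,z])-o['tcp_pos']
    print('rot(tool)',(R.inv()*T).as_rotvec().round(4),'| then trans(tool after rot)',T.inv().apply(d).round(1),'| trans in present tool',R.inv().apply(d).round(1),'| tcp',o['tcp_pos'].round(1),'F',o['force'].round(1),'grip',np.round([o['grip_width'],o['finger_force']],3),'t',o['clock'])
```

Run:
```python
from h import *
c=load('top')
for u,v in((39,377),(201,379)): print('front lip',onplane(c,175+(u-1.3)/3.6,140+(v-1.3)/3.6,16))
for u,v in((105,376),(125,376)): print('bar front',onplane(c,175+(u-1.3)/3.6,140+(v-1.3)/3.6,66))
goto(525,339.5,110,0.0155)
```

```text
front lip [449.3 414.8  16. ]
front lip [451.5 258.9  16. ]
bar front [451.  337.2  66. ]
bar front [451.5 318.7  66. ]
rot(tool) [-0.0016 -0.0004 -0.3863] | then trans(tool after rot) [-313.7 -200.9  120.6] | trans in present tool [-366.3  -67.7  120.6] | tcp [208.2 535.5 230.6] F [ 0.3 -0.3 -0.7] grip [1. 0.] t 0.1
```

The rows are not in the units I measure in: shifts go in shares of 50 mm and turns go in shares of pi rad. I convert before sending: -0.129 rad / 3.1416 = -0.0411.

Call:
jog_arm --ticks '[{"finger_gap":1,"wz":-0.0411},{"finger_gap":1,"wz":-0.0411},{"finger_gap":1,"wz":-0.0407}]' --clamp_n 80

```text
clock: 0.4
tcp_pos: [208.2, 535.7, 230.8]
ee_rot: [0.032, -3.141, 0.001]
force: [-0.2, -0.8, -0.2]
grip_width: 1.0
finger_force: 0.0
```

Call:
jog_arm --ticks '[{"finger_gap":1,"x":-0.628,"y":-0.402},{"finger_gap":1,"x":-0.628,"y":-0.402},{"finger_gap":1,"x":-0.628,"y":-0.402},{"finger_gap":1,"x":-0.628,"y":-0.402},{"finger_gap":1,"x":-0.628,"y":-0.402,"z":0.2},{"finger_gap":1,"x":-0.628,"y":-0.402,"z":0.4},{"finger_gap":1,"x":-0.628,"y":-0.402,"z":0.6},{"finger_gap":1,"x":-0.628,"y":-0.402,"z":0.6},{"finger_gap":1,"x":-0.628,"y":-0.402,"z":0.4},{"finger_gap":1,"x":-0.628,"y":-0.402,"z":0.2}]'

```text
clock: 1.4
tcp_pos: [525.2, 337.9, 108.4]
ee_rot: [0.024, -3.137, 0.004]
force: [-0.2, 0.1, 0.1]
grip_width: 1.003
finger_force: 0.0
```

Run:
```python
from h import *
for n in('top','scene'): 
    c=snap(n); w=world(c)
c=load('top')
cv2.imwrite('pics/top3.png',cv2.resize(c['pixels'][170:270,170:270,::-1],None,fx=5,fy=5,interpolation=cv2.INTER_CUBIC))
goto(525,338.5,37,0.0155)
```

```text
rot(tool) [-0.0027 -0.002  -0.0046] | then trans(tool after rot) [ 2.8  2.  71.6] | trans in present tool [ 2.7  2.1 71.6] | tcp [527.8 336.6 108.6] F [-1.3  0.7  0.1] grip [1.001 0.   ] t 1.5
```

View pics/top3.png

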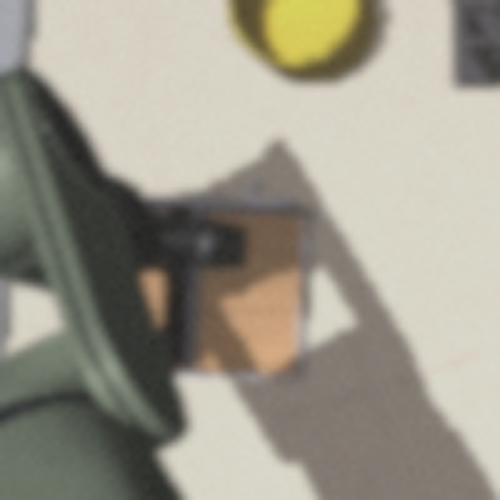

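The gripper, at about crop (210,240), is over the bar, with the right finger inside the right bay. Next I descend and grip.

In the tool's units: 16 mm is 0.32, 14 mm is 0.28.

Call:
jog_arm --ticks '[{"finger_gap":1,"x":0.028,"y":0.02,"z":0.2},{"finger_gap":1,"x":0.028,"y":0.02,"z":0.32},{"finger_gap":1,"z":0.32},{"finger_gap":1,"z":0.28},{"finger_gap":1,"z":0.2},{"finger_gap":1,"z":0.11},{"finger_gap":1}]' --clamp_n 80

```text
clock: 2.2
tcp_pos: [522.0, 341.8, 39.1]
ee_rot: [0.024, -3.14, 0.001]
force: [-0.8, -0.2, 0.5]
grip_width: 1.0
finger_force: 0.0
```

Call:
jog_arm --ticks '[{"finger_gap":0},{"finger_gap":0},{"finger_gap":0},{"finger_gap":0},{"finger_gap":0},{"finger_gap":0},{"finger_gap":0},{"finger_gap":0}]' --clamp_n 80

```text
clock: 3.0
tcp_pos: [522.8, 341.6, 40.4]
ee_rot: [-0.024, 3.141, 0.0]
force: [-0.2, -2.5, 5.4]
grip_width: 0.122
finger_force: 80.2
```

```bash
python3 -c "
from h import *
goto(525,338.5,37,0.0155)"
```

```text
rot(tool) [ 0.0001  0.0007 -0.0002] | then trans(tool after rot) [-2.2 -3.2  3.4] | trans in present tool [-2.2 -3.2  3.4] | tcp [522.8 341.6  40.4] F [-0.2 -2.5  5.4] grip [ 0.122 80.198] t 3.0
```

In the tool's units: -15 mm is -0.3, -12 mm is -0.24.

Call:
jog_arm --ticks '[{"finger_gap":0,"z":-0.08},{"finger_gap":0,"z":-0.2},{"finger_gap":0,"z":-0.3},{"finger_gap":0,"z":-0.3},{"finger_gap":0,"z":-0.24},{"finger_gap":0,"z":-0.12},{"finger_gap":0},{"finger_gap":0}]' --clamp_n 80

```text
clock: 3.8
tcp_pos: [522.2, 341.5, 101.3]
ee_rot: [0.024, -3.141, 0.001]
force: [-0.8, 0.6, -3.2]
grip_width: 0.125
finger_force: 79.0
```

Run:
```python
from h import *
w=world(load('top')); p=pts(w,600,800,140,260,50,95); print('cup',p.min(0),p.max(0),'ft',r.observe()['ft_torque'])
goto(581,63.5,105,0.08)
for n in('top','scene'):
    w=world(snap(n)); p=pts(w,520,620,240,440,90,160); 
    p=pts(w,440,620,240,440,60,82); print(n,len(p))
    q=p[(p[:,1]>360)|(p[:,1]<320)]; A=np.c_[q[:,:2],np.ones(len(q))]
c=load('scene'); cv2.imwrite('pics/scene4.png',cv2.resize(c['pixels'][70:170,270:390,::-1],None,fx=6,fy=6,interpolation=cv2.INTER_CUBIC))
```

```text
cup [658.11444052 140.00680912  50.0047363 ] [743.99060516 259.83562509  94.54713173] ft [-0.03229516  0.0166963   0.00465599]
rot(tool) [-0.0004 -0.0009 -0.0648] | then trans(tool after rot) [ -36.4 -281.8   -3.7] | trans in present tool [ -54.6 -278.9   -3.6] | tcp [522.2 341.5 101.3] F [-0.8  0.6 -3.2] grip [ 0.125 79.035] t 3.8
top 747
scene 662
```

View pics/scene4.png

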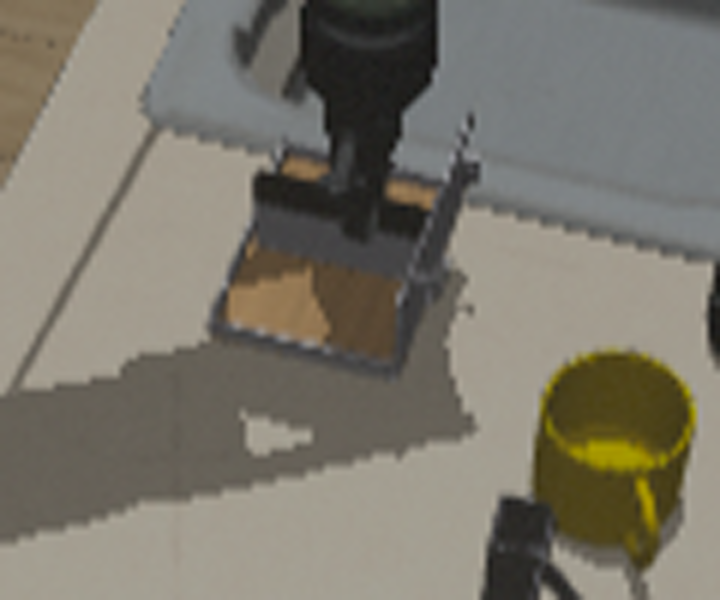

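The shelf hangs level in the gripper, grip at about crop (355,215). Next I move to the standoff in front of the rack.

In the tool's units: -40 mm is -0.8, -36 mm is -0.72, -0.065 rad / 3.1416 = -0.0207.

Call:
jog_arm --ticks '[{"finger_gap":0,"z":-0.02,"wz":-0.0207},{"finger_gap":0,"x":-0.04,"y":-0.3,"z":-0.02},{"finger_gap":0,"x":-0.08,"y":-0.62,"z":-0.02},{"finger_gap":0,"x":-0.08,"y":-0.72,"z":-0.02},{"finger_gap":0,"x":-0.1,"y":-0.8},{"finger_gap":0,"x":-0.1,"y":-0.8},{"finger_gap":0,"x":-0.1,"y":-0.8},{"finger_gap":0,"x":-0.1,"y":-0.72},{"finger_gap":0,"x":-0.08,"y":-0.6},{"finger_gap":0,"x":-0.04,"y":-0.28}]'

```text
clock: 4.9
tcp_pos: [581.0, 60.0, 105.5]
ee_rot: [0.12, -3.139, 0.001]
force: [0.1, 0.4, -3.7]
grip_width: 0.12
finger_force: 79.0
```

Call:
jog_arm --ticks '[{"finger_gap":0},{"finger_gap":0},{"finger_gap":0}]'

```text
clock: 5.2
tcp_pos: [580.6, 64.5, 105.7]
ee_rot: [0.127, -3.139, -0.001]
force: [-0.4, -0.9, -4.2]
grip_width: 0.123
finger_force: 79.0
```

Run:
```python
from h import *
goto(581,63.5,105,0.08)
ims=[]
for n in('top','scene'):
    c=snap(n); w=world(c)
    t=r.observe()['tcp_pos']; p=pts(w,480,650,-60,180,20,160)
    # into predicted shelf frame (tool at shelf x=+13, z=40.4)
    a=.08; d=p-t; X=d[:,0]*np.cos(a)+d[:,1]*np.sin(a)+13; Y=-d[:,0]*np.sin(a)+d[:,1]*np.cos(a); Z=d[:,2]+40.4
    m=(np.abs(X)<50)&(np.abs(Y)>15)&(np.abs(Y)<70)&(np.abs(Z-4)<10)
    A=np.c_[X,Y,np.ones(len(X))][m]; k=np.linalg.lstsq(A,Z[m],rcond=None)[0]
    k=np.linalg.lstsq(A[np.abs(A@k-Z[m])<3],Z[m][np.abs(A@k-Z[m])<3],rcond=None)[0]; print(n,'floor plane slopes x,y, z0',k.round(4),m.sum())
    m=(Z>70)&(Z<78)&(X>45)&(X<75)&(np.abs(Y)<90)&(np.abs(Y)>20)
    print(' back top: n',m.sum(),'line x=',np.polyfit(Y[m],X[m],1).round(3),'Y ext',np.sort(Y[m])[[0,1,2,-3,-2,-1]].round(1))
    u,v=pix(c,[640,70,110]); u,v=int(u),int(v)
    ims.append(cv2.resize(c['pixels'][v-32:v+32,u-40:u+40,::-1],None,fx=7,fy=7,interpolation=cv2.INTER_CUBIC)); print(n,u-40,v-32)
cv2.imwrite('pics/both5.png',cv2.resize(np.vstack(ims),(375,600))) if 0 else [cv2.imwrite(f'pics/p5{i}.png',m) for i,m in enumerate(ims)]
```

```text
rot(tool) [ 0.0005 -0.0004  0.001 ] | then trans(tool after rot) [-0.3 -1.   0.7] | trans in present tool [-0.3 -1.   0.7] | tcp [580.6  64.5 105.7] F [-0.4 -0.9 -4.2] grip [ 0.123 79.012] t 5.2
top floor plane slopes x,y, z0 [-4.1000e-03 -1.8000e-03  4.0804e+00] 439
 back top: n 14 line x= [-2.6000e-02  5.4959e+01] Y ext [-75.1 -74.9 -71.9 -58.8 -55.6 -52.4]
top 245 156
scene floor plane slopes x,y, z0 [-0.0127 -0.0036  3.0013] 506
 back top: n 36 line x= [5.0000e-03 5.9493e+01] Y ext [-78.9 -78.5 -76.9  64.2  65.9  72. ]
scene 299 141
```

View pics/p50.png

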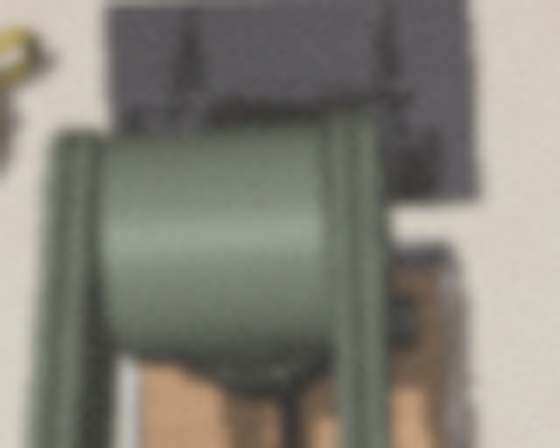

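View pics/p51.png

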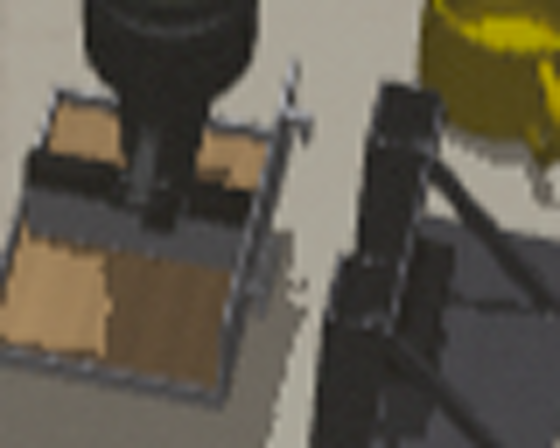

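Run:
```python
from h import *
t=np.array([580.6,64.5,105.7]);a=.08
for n in('top','scene'):
    w=world(load(n)); d=w.reshape(-1,3)-t; X=d[:,0]*np.cos(a)+d[:,1]*np.sin(a)+13; Y=-d[:,0]*np.sin(a)+d[:,1]*np.cos(a); Z=d[:,2]+40.4
    m=(X>-75)&(X<62)&(np.abs(Y)<95)&(Z>-5)&(Z<22)
    print(n,m.sum(),'shelf box in predicted frame',boxfit(np.c_[X,Y][m],120,156,[0,0,0]))
    for lo,hi in((-60,-30),(-30,0),(0,40)):
        k=m&(X>lo)&(X<hi); print('  Y ext',lo,np.percentile(Y[k],[0.5,2,98,99.5]).round(1))
    k=m&(np.abs(Y)<60)&(np.abs(Y)>20); print('  X front ext',np.percentile(X[k],[0.5,2,5]).round(1))
    # rack: uprights' y extents in rack-yaw frame, relative to guess origin
    d=w.reshape(-1,3)-[667.5,70.5,0]; X=d[:,0]*np.cos(a)+d[:,1]*np.sin(a); Y=-d[:,0]*np.sin(a)+d[:,1]*np.cos(a); Z=d[:,2]
    k=(X>-8)&(X<122)&(np.abs(Y)<110)&(Z>5)&(Z<18); 
    for lo,hi in((10,40),(60,85),(85,110)):
        q=k&(X>lo)&(X<hi); print('  base Y ext',np.percentile(Y[q],[0.5,2,98,99.5]).round(1))
    q=k&(np.abs(Y)<90); print('  base X ext',np.percentile(X[q],[0.5,2,98,99.5]).round(1))
    k=(X>-8)&(X<40)&(np.abs(Y)<90)&(Z>142)&(Z<156)
    for sg in(1,-1):
        q=k&(Y*sg>0); print('  upr',sg,q.sum(),np.percentile(Y[q],[1,50,99]).round(1) if q.sum() else '',np.percentile(X[q],[1,50,99]).round(1) if q.sum() else '')
```

```text
top 668 shelf box in predicted frame (array([-2.18612467e+00,  2.87190638e+00,  1.54790731e-03]), np.float64(3.3039143479888994e-05))
  Y ext -60 [-75.1 -72.7  77.9  78.1]
  Y ext -30 [-74.2 -73.5  79.9  80.2]
  Y ext 0 [-75.1 -74.7  79.2  79.6]
  X front ext [-59.5 -55.3 -49.7]
  base Y ext [-97.  -90.6 -45.3 -43.9]
  base Y ext [-92.9 -89.   94.8  95.7]
  base Y ext [-94.6 -90.   93.2  94.2]
  base X ext [  0.    5.1 113.1 114.5]
  upr 1 34 [ 1.3 35.3 68.5] [15.2 28.9 32.1]
  upr -1 43 [-64.5 -50.4  -7.7] [-0.4 28.  31.3]
scene 973 shelf box in predicted frame (array([ 7.64338044e-01, -2.34163636e+00, -8.34875727e-05]), np.float64(0.09335254261489313))
  Y ext -60 [-81.6 -79.9  75.1  75.9]
  Y ext -30 [-80.5 -79.4  65.2  75. ]
  Y ext 0 [-82.3 -80.6  73.9  77.3]
  X front ext [-59.2 -57.7 -56.2]
  base Y ext [-98.7 -97.   89.6  91. ]
  base Y ext [-98.8 -96.7  84.9  90.2]
  base Y ext [-98.8 -96.2  90.3  93.6]
  base X ext [  2.8  10.2 114.3 115.6]
  upr 1 57 [ 5.  41.  67.4] [ 1.3 18.2 32.9]
  upr -1 59 [-71.  -48.7  -7.5] [ 1.3 20.7 32.8]
```

In the tool's units: -8 mm is -0.16, -2.3 mm is -0.046.

Call:
jog_arm --ticks '[{"finger_gap":0,"y":-0.046,"z":0.06},{"finger_gap":0,"x":-0.08},{"finger_gap":0,"x":-0.16},{"finger_gap":0,"x":-0.16},{"finger_gap":0,"x":-0.12},{"finger_gap":0,"x":-0.08},{"finger_gap":0,"x":-0.04},{"finger_gap":0,"x":-0.04},{"finger_gap":0}]'

```text
clock: 6.2
tcp_pos: [615.2, 63.9, 102.8]
ee_rot: [0.126, -3.139, -0.0]
force: [1.0, -0.3, -2.6]
grip_width: 0.123
finger_force: 79.1
```

Call:
jog_arm --ticks '[{"finger_gap":0,"x":-0.04},{"finger_gap":0,"x":-0.04},{"finger_gap":0}]'

```text
clock: 6.5
tcp_pos: [619.4, 64.2, 102.9]
ee_rot: [-0.126, 3.139, 0.0]
force: [-0.7, 0.4, -2.8]
grip_width: 0.123
finger_force: 79.1
```

```bash
python3 -c "
from h import *
goto(581,63.5,105,0.08)"
```

```text
rot(tool) [0.0001 0.0005 0.0002] | then trans(tool after rot) [38.3  2.3 -2.1] | trans in present tool [38.3  2.3 -2.1] | tcp [619.4  64.2 102.9] F [-0.7  0.4 -2.8] grip [ 0.123 79.053] t 6.5
```

In the tool's units: -1 mm is -0.02.

Call:
jog_arm --ticks '[{"finger_gap":0,"x":-0.02},{"finger_gap":0,"x":-0.02},{"finger_gap":0}]'

```text
clock: 6.8
tcp_pos: [621.2, 64.4, 102.8]
ee_rot: [-0.126, 3.139, 0.0]
force: [-0.7, 0.8, -3.3]
grip_width: 0.119
finger_force: 79.1
```

Call:
jog_arm --ticks '[{"finger_gap":0,"x":-0.02},{"finger_gap":0}]'

```text
clock: 7.0
tcp_pos: [621.6, 64.5, 102.7]
ee_rot: [0.126, -3.138, -0.0]
force: [-1.9, -0.7, -3.0]
grip_width: 0.127
finger_force: 79.1
```

In the tool's units: -1 mm is -0.02.

Call:
jog_arm --ticks '[{"finger_gap":0,"x":-0.02},{"finger_gap":0}]'

```text
clock: 7.2
tcp_pos: [621.6, 64.5, 102.7]
ee_rot: [0.126, -3.136, -0.0]
force: [-5.3, 0.1, -1.5]
grip_width: 0.125
finger_force: 79.4
```

Call:
jog_arm --ticks '[{"finger_gap":0,"x":-0.02},{"finger_gap":0}]'

```text
clock: 7.4
tcp_pos: [621.6, 64.5, 102.6]
ee_rot: [0.125, -3.133, 0.0]
force: [-7.6, -0.8, 0.8]
grip_width: 0.122
finger_force: 79.6
```

In the tool's units: 2 mm is 0.04, 1.2 mm is 0.024.

Call:
jog_arm --ticks '[{"finger_gap":0,"x":0.024},{"finger_gap":0,"z":0.04},{"finger_gap":0,"z":0.04},{"finger_gap":0,"z":0.04},{"finger_gap":0}]'

```text
clock: 7.9
tcp_pos: [621.4, 64.3, 96.9]
ee_rot: [0.126, -3.136, 0.0]
force: [-4.9, 0.2, 1.6]
grip_width: 0.12
finger_force: 79.8
```

Call:
jog_arm --ticks '[{"finger_gap":0,"z":0.04},{"finger_gap":0,"z":0.02},{"finger_gap":0}]'

```text
clock: 8.2
tcp_pos: [621.5, 64.4, 94.5]
ee_rot: [0.126, -3.136, 0.0]
force: [-7.6, -1.0, 2.9]
grip_width: 0.12
finger_force: 80.1
```

In the tool's units: 2 mm is 0.04.

Call:
jog_arm --ticks '[{"finger_gap":0,"z":0.04},{"finger_gap":0,"z":0.04},{"finger_gap":0}]'

```text
clock: 8.5
tcp_pos: [621.3, 64.4, 90.6]
ee_rot: [0.126, -3.136, 0.0]
force: [-7.4, -1.2, 4.6]
grip_width: 0.122
finger_force: 80.2
```

Call:
jog_arm --ticks '[{"finger_gap":0,"z":0.04},{"finger_gap":0,"z":0.04},{"finger_gap":0}]'

```text
clock: 8.8
tcp_pos: [619.2, 64.2, 84.3]
ee_rot: [0.126, -3.13, 0.001]
force: [-7.0, 0.1, -7.7]
grip_width: 0.121
finger_force: 78.6
```

In the tool's units: 2 mm is 0.04.

Call:
jog_arm --ticks '[{"finger_gap":0,"z":0.04},{"finger_gap":0}]'

```text
clock: 9.0
tcp_pos: [621.5, 64.4, 82.7]
ee_rot: [0.126, -3.135, 0.0]
force: [-4.3, -0.8, -6.7]
grip_width: 0.122
finger_force: 78.6
```

Call:
jog_arm --ticks '[{"finger_gap":0,"z":0.04},{"finger_gap":0}]'

```text
clock: 9.2
tcp_pos: [621.6, 64.4, 81.6]
ee_rot: [0.126, -3.136, 0.0]
force: [-6.1, -1.4, -3.2]
grip_width: 0.125
finger_force: 79.3
```

Call:
jog_arm --ticks '[{"finger_gap":0,"z":0.04},{"finger_gap":0}]'

```text
clock: 9.4
tcp_pos: [621.6, 64.4, 80.2]
ee_rot: [0.126, -3.136, 0.0]
force: [-8.4, -0.3, 1.0]
grip_width: 0.125
finger_force: 79.7
```

In the tool's units: 2 mm is 0.04.

Call:
jog_arm --ticks '[{"finger_gap":0,"z":0.04},{"finger_gap":0,"z":0.04},{"finger_gap":0}]'

```text
clock: 9.7
tcp_pos: [621.6, 64.5, 80.0]
ee_rot: [0.126, -3.138, -0.0]
force: [-15.1, -1.7, 18.6]
grip_width: 0.123
finger_force: 82.6
```

Run:
```python
from h import *
for n in('scene',):
    c=snap(n); u,v=map(int,pix(c,[650,70,80]))
    cv2.imwrite('pics/p6.png',cv2.resize(c['pixels'][v-40:v+40,u-50:u+50,::-1],None,fx=7,fy=7,interpolation=cv2.INTER_CUBIC)); print(u-50,v-40)
```

```text
292 138
```

View pics/p6.png

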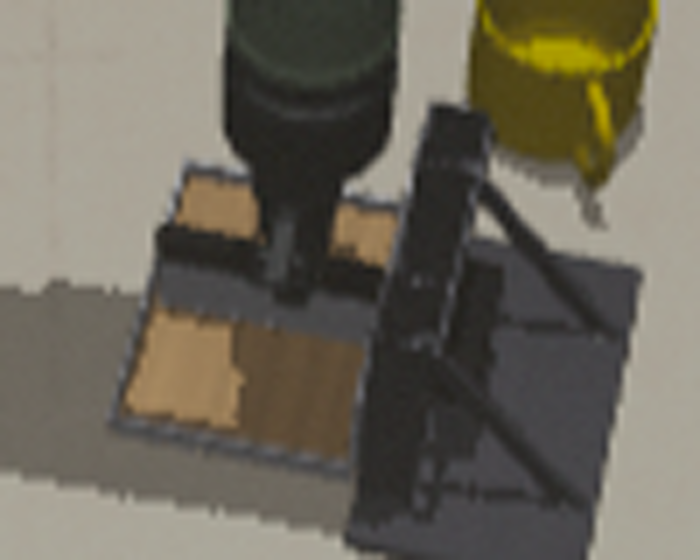

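The shelf sits against the uprights, back plate at about crop (370,400), and is bottomed at a stop. A gentle pull up will show whether the latch holds.

In the tool's units: -3.5 mm is -0.07, -2 mm is -0.04.

Call:
jog_arm --ticks '[{"finger_gap":0,"x":0.02,"z":-0.07},{"finger_gap":0,"z":-0.04},{"finger_gap":0,"z":-0.03},{"finger_gap":0}]'

```text
clock: 10.15
tcp_pos: [621.6, 64.4, 82.4]
ee_rot: [0.126, -3.138, -0.0]
force: [-4.4, -1.1, -4.6]
grip_width: 0.12
finger_force: 78.8
```

Call:
jog_arm --ticks '[{"finger_gap":0,"z":-0.02},{"finger_gap":0,"z":-0.02},{"finger_gap":0}]'

```text
clock: 10.45
tcp_pos: [621.5, 64.4, 83.2]
ee_rot: [0.126, -3.137, 0.0]
force: [0.1, 0.6, -16.6]
grip_width: 0.121
finger_force: 77.8
```

The pull is resisted firmly about 2–3 mm up, so it is latched. I lower it, release and retreat.

In the tool's units: 2.5 mm is 0.05, 2.3 mm is 0.046.

Call:
jog_arm --ticks '[{"finger_gap":0,"z":0.05},{"finger_gap":0,"z":0.046},{"finger_gap":0},{"finger_gap":0.3},{"finger_gap":1},{"finger_gap":1},{"finger_gap":1},{"finger_gap":1}]' --clamp_n 60

```text
clock: 11.25
tcp_pos: [622.5, 64.5, 80.6]
ee_rot: [-0.126, 3.137, 0.0]
force: [-1.0, 0.2, 0.6]
grip_width: 0.957
finger_force: 0.0
```

Call:
jog_arm --ticks '[{"finger_gap":1,"z":-0.1},{"finger_gap":1,"z":-0.3},{"finger_gap":1,"x":0.1,"z":-0.5},{"finger_gap":1,"x":0.1,"z":-0.6},{"finger_gap":1,"x":0.1,"z":-0.6},{"finger_gap":1,"x":0.1,"z":-0.4},{"finger_gap":1,"z":-0.2},{"finger_gap":1}]'

```text
clock: 12.05
tcp_pos: [602.8, 63.0, 216.6]
ee_rot: [-0.126, 3.135, 0.0]
force: [0.1, -0.1, 0.3]
grip_width: 0.999
finger_force: 0.0
```

Run:
```python
from h import *
goto(446,-246.5,200,0.08)
a=.08
for n in('top','scene'):
    c=snap(n); w=world(c)
    d=w.reshape(-1,3)-[667.5,69.2,0]; X=d[:,0]*np.cos(a)+d[:,1]*np.sin(a)+60; Y=-d[:,0]*np.sin(a)+d[:,1]*np.cos(a); Z=d[:,2]-40
    m=(X>-80)&(X<58)&(np.abs(Y)<95)&(Z>-8)&(Z<22)
    print(n,m.sum(),boxfit(np.c_[X,Y][m],120,156,[0,0,0]))
    m=(np.abs(X)<50)&(np.abs(Y)>15)&(np.abs(Y)<70)&(np.abs(Z-4)<10); A=np.c_[X,Y,np.ones(len(X))][m]
    k=np.linalg.lstsq(A,Z[m],rcond=None)[0]; g=np.abs(A@k-Z[m])<3; print(np.linalg.lstsq(A[g],Z[m][g],rcond=None)[0].round(4))
    p=pts(w,640,720,50,90,40,100); u,v=pix(c,[676,70,65]); print('latch pix',u,v)
c=load('top');cv2.imwrite('pics/p7.png',cv2.resize(c['pixels'][145:245,240:330,::-1],None,fx=6,fy=6,interpolation=cv2.INTER_CUBIC))
```

```text
rot(tool) [0.0001 0.0036 0.0003] | then trans(tool after rot) [ 181.  -295.9   16.6] | trans in present tool [ 181.2 -295.9   16. ] | tcp [602.8  63.  216.6] F [ 0.1 -0.1  0.3] grip [0.999 0.   ] t 12.05
top 709 (array([-2.5564559 ,  1.11593876, -0.01470093]), np.float64(0.0))
[ 0.0189 -0.0064  0.9927]
latch pix 286.39790730603744 180.28233074590784
scene 1032 (array([-2.98770367, -3.46886571,  0.00556674]), np.float64(0.04638084058065826))
[0.0455 0.0042 0.3609]
latch pix 349.48954282872535 183.35941987715424
```

View pics/p7.png

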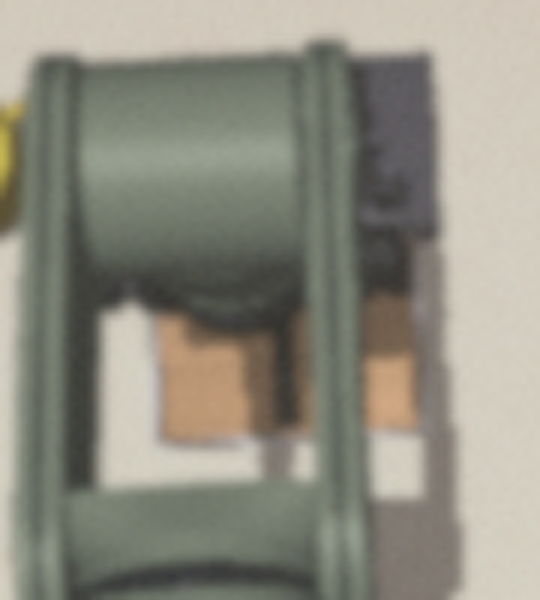

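The rows are not in the units I measure in: shifts go in shares of 50 mm and turns go in shares of pi rad. I convert before sending: -34 mm is -0.68, -33 mm is -0.66.

Call:
jog_arm --ticks '[{"finger_gap":1,"x":0.2,"y":-0.32},{"finger_gap":1,"x":0.36,"y":-0.6},{"finger_gap":1,"x":0.4,"y":-0.66},{"finger_gap":1,"x":0.42,"y":-0.68},{"finger_gap":1,"x":0.42,"y":-0.68},{"finger_gap":1,"x":0.42,"y":-0.68},{"finger_gap":1,"x":0.42,"y":-0.68},{"finger_gap":1,"x":0.4,"y":-0.66},{"finger_gap":1,"x":0.36,"y":-0.6},{"finger_gap":1,"x":0.22,"y":-0.36}]' --clamp_n 30

```text
clock: 13.15
tcp_pos: [442.6, -248.9, 213.7]
ee_rot: [0.122, -3.136, -0.001]
force: [-0.1, -0.0, 0.5]
grip_width: 0.995
finger_force: 0.0
```

Call:
jog_arm --ticks '[{"finger_gap":1,"z":0.08},{"finger_gap":1}]'

```text
clock: 13.35
tcp_pos: [444.0, -246.6, 209.5]
ee_rot: [0.123, -3.137, -0.003]
force: [-0.3, -0.3, 0.1]
grip_width: 0.999
finger_force: 0.0
```

Run:
```python
from h import *
goto(446,-246.5,73,0.08)
a=.08
for n in('top','scene'):
    c=snap(n); w=world(c)
    d=w.reshape(-1,3)-[667.5,69.2,0]; X=d[:,0]*np.cos(a)+d[:,1]*np.sin(a)+60; Y=-d[:,0]*np.sin(a)+d[:,1]*np.cos(a); Z=d[:,2]-40
    m=(X>-80)&(X<58)&(np.abs(Y)<95)&(Z>-8)&(Z<22)
    print(n,m.sum(),boxfit(np.c_[X,Y][m],120,156,[0,0,0]))
    m=(np.abs(X)<50)&(np.abs(Y)>15)&(np.abs(Y)<70)&(np.abs(Z-4)<10); A=np.c_[X,Y,np.ones(len(X))][m]
    k=np.linalg.lstsq(A,Z[m],rcond=None)[0]; g=np.abs(A@k-Z[m])<3; print(np.linalg.lstsq(A[g],Z[m][g],rcond=None)[0].round(4))
    # bar top plane
    m=(np.abs(X)<52)&(np.abs(Y)<9)&(np.abs(Z-64)<8); print(' bar',m.sum(),np.polyfit(X[m],Z[m],1).round(4))
    h=cv2.cvtColor(c['pixels'],cv2.COLOR_RGB2HSV); o=(h[...,0]>5)&(h[...,0]<20)&(h[...,1]>150)&(h[...,2]>100)
    o=o.ravel()&(np.abs(X-75)<40)&(np.abs(Y)<20); print(' latch orange',o.sum(),(np.c_[X-60,Y,Z+40][o].mean(0).round(1) if o.any() else ''))
```

```text
rot(tool) [ 0.0023 -0.0024 -0.0015] | then trans(tool after rot) [-2.000e+00 -1.000e-01  1.365e+02] | trans in present tool [ -2.3  -0.4 136.5] | tcp [ 444.  -246.6  209.5] F [-0.3 -0.3  0.1] grip [0.999 0.   ] t 13.35
top 1424 (array([-8.78847332e-01,  1.98959792e+00, -1.50693974e-03]), np.float64(9.384800428720351e-05))
[0.0466 0.0017 1.2654]
 bar 115 [4.13000e-02 6.28372e+01]
 latch orange 0 
scene 1039 (array([-1.64722   , -3.64585945, -0.0047503 ]), np.float64(0.05449648064440657))
[0.0539 0.0075 0.483 ]
 bar 93 [4.06000e-02 6.10884e+01]
 latch orange 0
```

The shelf sits about 0.045 rad nose-down, which is the claw play, and about 2.5 mm low; both are within limits. Next I fetch the jar.

In the tool's units: 25 mm is 0.5, 20 mm is 0.4.

Call:
jog_arm --ticks '[{"finger_gap":1,"x":-0.02,"z":0.2},{"finger_gap":1,"x":-0.02,"z":0.4},{"finger_gap":1,"z":0.5},{"finger_gap":1,"z":0.5},{"finger_gap":1,"z":0.5},{"finger_gap":1,"z":0.34},{"finger_gap":1,"z":0.2},{"finger_gap":1,"z":0.09},{"finger_gap":1}]' --clamp_n 30

```text
clock: 14.35
tcp_pos: [447.4, -246.2, 74.2]
ee_rot: [0.127, -3.139, -0.001]
force: [0.2, -0.5, 0.5]
grip_width: 1.004
finger_force: 0.0
```

Call:
jog_arm --ticks '[{"finger_gap":0.4},{"finger_gap":0.4},{"finger_gap":0.4},{"finger_gap":0},{"finger_gap":0},{"finger_gap":0}]' --clamp_n 30

```text
clock: 14.95
tcp_pos: [447.7, -246.7, 75.3]
ee_rot: [-0.126, 3.138, -0.001]
force: [-1.2, 0.9, 5.6]
grip_width: 0.466
finger_force: 30.4
```

```bash
python3 -c "
from h import *
goto(446,-246.5,73,0.08)"
```

```text
rot(tool) [-0.0006  0.0013  0.0001] | then trans(tool after rot) [1.6 0.4 2.3] | trans in present tool [1.6 0.4 2.3] | tcp [ 447.7 -246.7   75.3] F [-1.2  0.9  5.6] grip [ 0.466 30.397] t 14.95
```

In the tool's units: -24 mm is -0.48, -20 mm is -0.4.

Call:
jog_arm --ticks '[{"finger_gap":0,"z":-0.1},{"finger_gap":0,"z":-0.24},{"finger_gap":0,"z":-0.4},{"finger_gap":0,"z":-0.48},{"finger_gap":0,"z":-0.48},{"finger_gap":0,"z":-0.4},{"finger_gap":0,"z":-0.2},{"finger_gap":0,"z":-0.1},{"finger_gap":0}]'

```text
clock: 15.85
tcp_pos: [447.2, -246.5, 194.7]
ee_rot: [-0.126, 3.139, -0.0]
force: [0.6, 0.2, -0.8]
grip_width: 0.468
finger_force: 30.4
```

```bash
python3 -c "
from h import *
goto(621.9,25.4,185,0.08)"
```

```text
rot(tool) [-0.0001  0.0003  0.0002] | then trans(tool after rot) [-195.9  257.1    9.7] | trans in present tool [-195.9  257.1    9.7] | tcp [ 447.2 -246.5  194.7] F [ 0.6  0.2 -0.8] grip [ 0.468 30.441] t 15.85
```

In the tool's units: 32 mm is 0.64, 31 mm is 0.62.

Call:
jog_arm --ticks '[{"finger_gap":0,"x":-0.18,"y":0.24},{"finger_gap":0,"x":-0.36,"y":0.48},{"finger_gap":0,"x":-0.44,"y":0.56},{"finger_gap":0,"x":-0.46,"y":0.62},{"finger_gap":0,"x":-0.48,"y":0.64},{"finger_gap":0,"x":-0.48,"y":0.64},{"finger_gap":0,"x":-0.48,"y":0.64},{"finger_gap":0,"x":-0.44,"y":0.56},{"finger_gap":0,"x":-0.36,"y":0.48},{"finger_gap":0,"x":-0.24,"y":0.28}]'

```text
clock: 16.85
tcp_pos: [622.4, 28.5, 192.9]
ee_rot: [0.129, -3.137, -0.001]
force: [-0.3, -0.4, -0.4]
grip_width: 0.463
finger_force: 30.5
```

Call:
jog_arm --ticks '[{"finger_gap":0,"z":0.08},{"finger_gap":0,"z":0.08},{"finger_gap":0}]'

```text
clock: 17.15
tcp_pos: [620.7, 24.4, 185.3]
ee_rot: [0.124, -3.136, 0.001]
force: [0.3, -0.0, -0.5]
grip_width: 0.465
finger_force: 30.5
```

Run:
```python
from h import *
goto(621.9,25.4,117.5,0.08)
c=snap('scene'); u,v=map(int,pix(c,[630,50,110]))
cv2.imwrite('pics/p8.png',cv2.resize(c['pixels'][v-40:v+40,u-50:u+50,::-1],None,fx=7,fy=7,interpolation=cv2.INTER_CUBIC))
```

```text
rot(tool) [-0.0002 -0.0031 -0.0008] | then trans(tool after rot) [-1.3  0.9 67.8] | trans in present tool [-1.5  0.9 67.8] | tcp [620.7  24.4 185.3] F [ 0.3 -0.  -0.5] grip [ 0.465 30.516] t 17.15
```

View pics/p8.png

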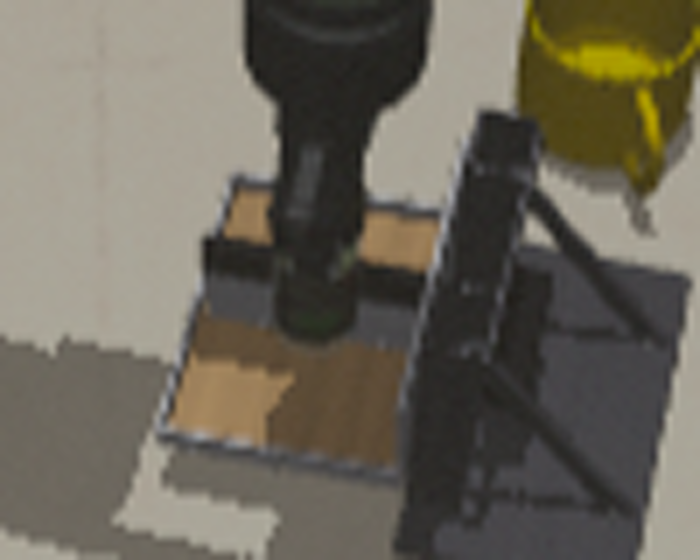

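The jar hangs upright in the gripper at about crop (318,310), over the right bay. I lower it.

In the tool's units: 14 mm is 0.28, 12 mm is 0.24.

Call:
jog_arm --ticks '[{"finger_gap":0,"x":-0.02,"y":0.02,"z":0.16},{"finger_gap":0,"z":0.28},{"finger_gap":0,"z":0.28},{"finger_gap":0,"z":0.24},{"finger_gap":0,"z":0.18},{"finger_gap":0,"z":0.1},{"finger_gap":0}]'

```text
clock: 17.9
tcp_pos: [622.6, 26.3, 123.8]
ee_rot: [0.126, -3.138, -0.0]
force: [-0.5, -0.2, -1.1]
grip_width: 0.465
finger_force: 30.5
```

Call:
jog_arm --ticks '[{"finger_gap":0,"z":0.04},{"finger_gap":0,"z":0.02},{"finger_gap":0}]'

```text
clock: 18.2
tcp_pos: [623.1, 26.4, 121.8]
ee_rot: [-0.126, 3.138, 0.0]
force: [-0.4, -0.0, -0.8]
grip_width: 0.461
finger_force: 30.5
```

Call:
jog_arm --ticks '[{"finger_gap":0,"z":0.02},{"finger_gap":0}]'

```text
clock: 18.4
tcp_pos: [623.0, 26.4, 120.6]
ee_rot: [-0.126, 3.139, 0.0]
force: [-0.3, 0.5, -1.0]
grip_width: 0.47
finger_force: 30.5
```

In the tool's units: 1 mm is 0.02, 0.7 mm is 0.014.

Call:
jog_arm --ticks '[{"finger_gap":0,"z":0.02},{"finger_gap":0,"z":0.014},{"finger_gap":0}]'

```text
clock: 18.7
tcp_pos: [622.8, 26.4, 118.7]
ee_rot: [0.126, -3.139, -0.0]
force: [0.3, -0.1, -0.1]
grip_width: 0.467
finger_force: 30.5
```

Call:
jog_arm --ticks '[{"finger_gap":0,"z":0.016},{"finger_gap":0}]'

```text
clock: 18.9
tcp_pos: [622.9, 26.4, 117.9]
ee_rot: [0.126, -3.139, -0.0]
force: [0.1, 0.5, -0.8]
grip_width: 0.468
finger_force: 30.5
```

Call:
jog_arm --ticks '[{"finger_gap":0,"z":0.014},{"finger_gap":0}]'

```text
clock: 19.1
tcp_pos: [623.0, 26.4, 117.7]
ee_rot: [-0.126, 3.139, 0.0]
force: [-0.4, 0.1, 0.4]
grip_width: 0.466
finger_force: 30.7
```

In the tool's units: 0.5 mm is 0.01.

Call:
jog_arm --ticks '[{"finger_gap":0,"z":0.01},{"finger_gap":0},{"finger_gap":0.55},{"finger_gap":0.65},{"finger_gap":0.8},{"finger_gap":0.8},{"finger_gap":0.8}]'

```text
clock: 19.8
tcp_pos: [622.9, 26.5, 116.6]
ee_rot: [0.126, -3.139, -0.0]
force: [0.8, 0.4, 1.0]
grip_width: 0.8
finger_force: 0.0
```

Call:
jog_arm --ticks '[{"finger_gap":0.8,"z":-0.1},{"finger_gap":0.8,"z":-0.24},{"finger_gap":0.8,"z":-0.4},{"finger_gap":0.8,"z":-0.6},{"finger_gap":0.8,"z":-0.6},{"finger_gap":0.8,"z":-0.4},{"finger_gap":0.8,"x":0.6},{"finger_gap":0.8,"x":0.8},{"finger_gap":0.8,"x":0.8},{"finger_gap":0.8,"x":0.4}]'

```text
clock: 20.8
tcp_pos: [490.4, 15.9, 235.0]
ee_rot: [-0.126, 3.139, 0.0]
force: [0.0, -0.6, -0.6]
grip_width: 0.797
finger_force: 0.0
```

Call:
jog_arm --ticks '[{"finger_gap":1,"x":0.4,"y":-0.6},{"finger_gap":1,"x":0.4,"y":-0.8},{"finger_gap":1,"y":-0.8},{"finger_gap":1,"y":-0.8},{"finger_gap":1,"y":-0.4},{"finger_gap":1}]'

```text
clock: 21.4
tcp_pos: [467.5, -159.0, 234.8]
ee_rot: [-0.12, 3.137, -0.002]
force: [-0.4, 0.6, 0.6]
grip_width: 1.001
finger_force: 0.0
```

Run:
```python
from h import *
a=.08
for n in('top','scene'):
    c=snap(n); w=world(c)
    d=w.reshape(-1,3)-[667.5,69.2,0]; X=d[:,0]*np.cos(a)+d[:,1]*np.sin(a)+60; Y=-d[:,0]*np.sin(a)+d[:,1]*np.cos(a); Z=d[:,2]-40
    m=(np.abs(X)<50)&(np.abs(Y-40)<28)&(np.abs(Z-4)<10); A=np.c_[X,Y,np.ones(len(X))][m]
    k=np.linalg.lstsq(A,Z[m],rcond=None)[0]; g=np.abs(A@k-Z[m])<3; print(n,np.linalg.lstsq(A[g],Z[m][g],rcond=None)[0].round(4))
    m=(np.abs(X)<52)&(np.abs(Y)<9)&(np.abs(Z-64)<8); print(' bar',m.sum(),np.polyfit(X[m],Z[m],1).round(4))
    m=(np.abs(X)<55)&(np.abs(Y+40)<35)&(Z>95)&(Z<125); A=np.c_[X,Y,Z][m]; print(' jar top',m.sum(),A.mean(0),A.min(0),A.max(0))
c=load('scene'); u,v=map(int,pix(c,[640,50,90]))
cv2.imwrite('pics/p9.png',cv2.resize(c['pixels'][v-40:v+40,u-50:u+50,::-1],None,fx=7,fy=7,interpolation=cv2.INTER_CUBIC))
print(r.observe()['clock'],r.observe()['tcp_pos'])
```

```text
top [0.039  0.0071 0.9563]
 bar 113 [4.49000e-02 6.22152e+01]
 jar top 126 [  4.02376012 -36.40055751 106.63996703] [-13.97459621 -56.02858331  98.68728727] [ 22.95446669 -17.09384604 112.93464968]
scene [ 0.0332 -0.0735  4.3811]
 bar 57 [3.06000e-02 6.16659e+01]
 jar top 125 [  6.72327912 -43.29199048 104.67183314] [-13.44078267 -62.46191861  95.1411758 ] [ 26.02799569 -18.62872262 111.45656897]
21.5 [ 467.08692368 -156.54155208  234.45215882]
```

View pics/p9.png

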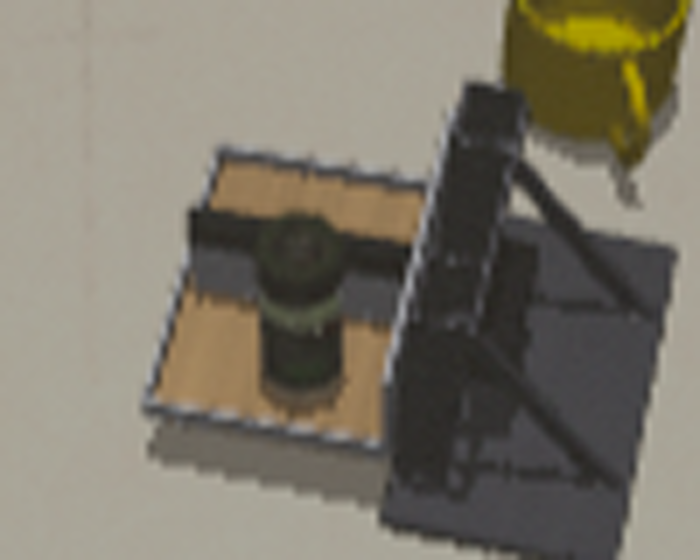

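The jar stands upright in the right bay at about crop (300,310), with the shelf unchanged at around 37.2 mm height and 0.04 rad tilt. The bystanders haven't been touched, so I hand the job in.

```bash
python3 -c "
from bench import r
print(r.sign_off())"
```

```text
the job is handed in; nothing more can be done
None
```

The shelf is hooked into the upper slots and held on an upward pull (latch not seen), the spice jar stands upright in its right bay, and I handed the job in at about 21.5 s; no verdict was shown, and the shelf sags about 0.04 rad and 2.8 mm, within limits by about 1 mm in height.

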